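# Put the rolling pins up on the drying rack

## Robot

A 7-joint arm with a two-finger parallel gripper is mounted at the origin on a cart in front of the work surface, level with it; the furniture and walls round the work are solid. World frame = base frame: x ahead of the robot, y to its left, z up, the work surface at z = 0. Lengths are in mm, angles in rad, forces in N, time in s.
With the tool pointing down it reaches from about 425 to 800 mm from the base axis. Payload 8.3 kg.
Tool frame: the origin (TCP) lies at the very end of the fingers, on their centre line; the grasp point (between the pads) lies 19 mm behind it (robot.pinch_z is the z of the grasp point in the tool frame, in mm); z points along the fingers, y is the line along which they close (so a half turn about z gives the same grasp; the last joint's range is limited). The gripper opens to 85 mm and grips with 20 to 120 N. Pads are 22 mm wide; open, the fingers measure 114 mm over their backs; the gripper's body (76 mm by 85 mm) begins 54 mm behind the grasp point. The pads swing forward as they close: fully open they stand 13 mm farther back than shut.
Start: joints at [-1.219, 0.383, 0.016, 1.37, -0.006, 1.388, -0.046], TCP at [251.827, 572.002, 231.279] pointing down, gripper open.
Joint ranges: [-2.95, 2.95], [-0.25, 2.06], [-1.52, 1.56], [0.18, 2.33], [-1.44, 4.58], [0.02, 2.06], [-3.01, 3.01]. Speed limits (rad/s): [2.39, 2.39, 3.01, 3.01, 3.14, 3.14, 3.14].

## Interface

Orientations are given as a rotation vector (axis times angle).
In Python, from plant import robot, vision, workorder gives the robot as it stands. The module is installed in compiled form; this text tells all that it offers.
- The arm moves only by the tool step_arm, never from a script. Its argument "motion" is a list of rows, each a list of 5 numbers: the opening, from 0 (shut) to 1 (fully open), then the shift along the tool's x, y, z each as a share of 0.25 m, from -1 to 1, then the turn about the tool's z as a share of pi/2 rad, from -1 to 1. In form: [[claw, tx, ty, tz, turn], ...]. A call has 1 to 10 rows; each row shifts and turns the commanded pose from where the row before left it, along the tool's axes as they then stand; what a row does not reach is not made up. A row lasts 1/8 s, in which the tool goes at most 62.5 mm and 10.7 degrees, less where a joint would pass 70% of its speed; a pose out of reach is approached as far as the arm can. A call with a number of a shift or a turn outside -1 to 1 is refused whole. A call with a gripper value outside its range is refused whole. The fingers move at their own pace and stop on an object; "newtons" is the grip in N (left out, the last holds). Time passes only in rows, so rows that do not move let the fingers close. It gives the time, the measured TCP pose, the force, the opening and the grip force at its end, in the units of the state.
- robot.state(): the state, without advancing time (a new reading comes with each control period).
- vision.get_image(name): name is "scene" or "side" or "wrist"; returns the picture (400x640x3 uint8, red, green, blue); there is no depth.
- vision.get_calibration(name): a dict with "fx", "fy", "cx", "cy" (pixels), "rvec" (rotation vector, rad) and "tvec" (3), from world to camera coordinates, as OpenCV has them; the wrist camera has in their place "T_tool_cam" (4x4, takes a point from camera to tool coordinates, whose origin is the TCP and whose axes are the flange's). Camera axes: x right, y down, z forward; pixel columns grow to the right and rows downward; lengths in mm; the calibration is good to about 2 mm. A picture is of the moment at which its call begins: read the wrist's pose just before it. get_calibration takes no time and is no camera call.
- workorder.hand_in(): hands the job in; it is judged then, once.
The state is a dict: "time_s": time; "qpos": joint angles; "qvel": joint speeds; "tau": joint torques, N m; "ee_pos": TCP position; "eef_rot": TCP orientation; "force": force on the tool from outside, world axes, zero at the start; "ft_torque": the same for the moment, N m; "width": opening from 0.0 (shut) to 1.0 (fully open); "finger_force": force on a finger pad.
Only numpy, scipy, OpenCV 4.12 (cv2) and the standard library are available. Lean on these libraries where they do the work, as an engineer would, in place of code of your own. Each camera call takes 0.05 s, during which the arm holds its last target. There are 200 camera calls.

## Task

Put the two washed rolling pins up to dry: stand the loose wooden rack end square opposite the fixed one, about 13 cm from it centre to centre, with wide groove facing wide groove and narrow facing narrow. Then lay the thick pin across the gap in the two wide grooves and the thin pin in the two narrow ones, each resting in the grooves of both ends. Leave the salt shaker and the tin standing where they are.

Things in the scene. Friction and masses are not known exactly. Their poses are not given: they have to be found in the camera images.
- fixed_end: Fixed end of the rack, left of centre, wooden on a dark steel foot; cannot move. Board 160 mm long (x), 24 thick (y), 70 high, on a foot 160 x 60 x 12. Two 90-degree V grooves in its top edge run along y: wide at x = +45 mm, narrow at x = -45. Origin: centre of the underside, z up, x roughly away from the robot, y to its left. Free room for the other end on its right (-y).
- loose_end: Loose end of the rack, all wood, at the right, 0.3 kg; same shape, size, grooves and origin as the fixed end. x (towards its wide groove) starts roughly away from the robot, within 0.4 rad. Pinch it across its 24 mm thickness at the middle of its top edge, which is plain for 50 mm between the grooves.
- thick_pin: The thick rolling pin: a plain wooden cylinder 40 mm in diameter, 190 mm long, about 0.17 kg, lying on the worktop (it can roll), at the left or right front; it may change places with the thin one. Origin: its centre (20 mm above the worktop at the start); y along its length. Seated in the wide grooves its axis is 75 mm above the worktop.
- thin_pin: The thin rolling pin: a plain wooden cylinder 22 mm in diameter, 190 mm long, about 0.07 kg, lying on the worktop (it can roll), at the other front place. Origin: its centre (11 mm above the worktop at the start); y along its length. Seated in the narrow grooves its axis is 72 mm above the worktop.
- fixed_wide (a point): Middle of the bottom of the wide groove of the fixed end, 47 mm above its underside; the groove is 46 mm across at the top and 23 mm deep.
- fixed_narrow (a point): Middle of the bottom of the narrow groove of the fixed end, 56 mm above its underside; the groove is 28 mm across at the top and 14 mm deep.
- loose_wide (a point): Middle of the bottom of the wide groove of the loose end, 47 mm above its underside; the groove is 46 mm across at the top and 23 mm deep.
- loose_narrow (a point): Middle of the bottom of the narrow groove of the loose end, 56 mm above its underside; the groove is 28 mm across at the top and 14 mm deep.
- salt_shaker: Salt shaker, 44 mm across and 90 mm high, standing at the front between the pins; a bystander. Origin: centre of its underside.
- tin: Food tin, 75 mm across and 58 mm high, standing at the right front; a bystander. Origin: centre of its underside.

How it is judged (in metres and radians):
On the way:
1. the loose end stands opposite the fixed one, square to it, the same way round (angle between the x axis of loose_end and the x axis of fixed_end, either way round below 0.16 rad and angle between loose_end's own z axis and vertical below 0.05 rad and x of loose_end in the frame of fixed_end between -0.015 and 0.015 m and distance between loose_end and fixed_end between 0.09 and 0.165 m and height (world z) of loose_end between -0.004 and 0.004 m and x of loose_wide in the frame of fixed_end above 0.02 m), for 0.2 s.
At the end, for the whole second after the job is handed in: Loose end upright opposite the fixed one: 90-165 mm apart, within 15 mm in line and 0.16 rad square, same way round. Each pin at rest in its own grooves, touching both ends, level to 0.05 rad, seated height to 4 mm, within 12 mm of the groove line in both ends' frames, 0.16 rad square (all of step 1 and x of thick_pin in the frame of fixed_end between 0.033 and 0.057 m and x of thick_pin in the frame of loose_end between 0.033 and 0.057 m and height (world z) of thick_pin between 0.0713 and 0.0793 m and angle between thick_pin's own y axis and vertical between 1.5208 and 1.6208 rad and angle between the y axis of each of thick_pin, thin_pin and the y axis of fixed_end, either way round below 0.16 rad and contact force between each of thick_pin, thin_pin and fixed_end above 0.05 N and contact force between each of thick_pin, thin_pin and loose_end above 0.05 N and linear speed of each of thick_pin, thin_pin below 0.02 m/s and x of thin_pin in the frame of fixed_end between -0.057 and -0.033 m and x of thin_pin in the frame of loose_end between -0.057 and -0.033 m and height (world z) of thin_pin between 0.0676 and 0.0756 m and angle between thin_pin's own y axis and vertical between 1.5208 and 1.6208 rad).
It fails at once if the salt shaker is pushed more than 40 mm or knocked over (distance of salt_shaker from where it was at the start of the episode above 0.04 m or angle between salt_shaker's own z axis and vertical above 0.5 rad).
It fails at once if the tin is pushed more than 40 mm or knocked over (distance of tin from where it was at the start of the episode above 0.04 m or angle between tin's own z axis and vertical above 0.5 rad).
It also fails if it takes over 72 s, if anything falls off the work surface, if the arm or the gripper's body presses on something with over 40 N, if the wrist force passes 120 N, or if a joint passes its speed limit or range.

## Working session

There is one attempt and no reset: what is moved stays moved. The work goes in short steps, Python scripts to look and compute and a tool call to move; the robot and the scene stay as the last step left them, time stands still between calls to the robot, and variables do not carry over. Pictures are saved under pics/ and viewed, at most 10 in all, crops included, and the job is handed in when it is done.

Besides the shell and the picture viewer there is one more tool, called as name([rows], argument=value, ...), one row to a line, values as JSON. step_arm: Moves the arm, as the interface text tells. Its arguments: {"type":"object","properties":{"motion":{"type":"array"},"newtons":{"type":"number"}},"required":["motion"]}

```bash
mkdir -p pics
python3 - <<'E'
from plant import robot, vision
import cv2,numpy as np
for n in("scene","side"):
    cv2.imwrite(f"pics/{n}0.png",vision.get_image(n)[:,:,::-1])
    c=vision.get_calibration(n);print(n,c)
    R=cv2.Rodrigues(np.array(c['rvec'],float))[0];print(-R.T@np.array(c['tvec'],float))
print(vision.get_calibration("wrist"));print(robot.state(),robot.pinch_z)
E
```

```text
scene {'fx': 443.79106681709015, 'fy': 443.79106681709015, 'cx': 317.62107936545226, 'cy': 204.29984754564913, 'rvec': array([ 1.92395668, -0.66814452,  0.43390949]), 'tvec': array([-426.17880879,  177.02852699,  789.23104673])}
[ -67.86779402 -763.33756012  498.56078206]
side {'fx': 470.64354474806976, 'fy': 470.64354474806976, 'cx': 317.2261042226935, 'cy': 198.6602707042773, 'rvec': array([ 2.19802313, -0.15031194,  0.0691883 ]), 'tvec': array([-523.2028039 ,   99.50548166, 1217.52651977])}
[ 399.17885318 -986.10947763  796.40296492]
{'fx': 277.21060123944284, 'fy': 277.21060123944284, 'cx': 317.25200206449284, 'cy': 198.121543009657, 'T_tool_cam': array([[-7.82141978e-04, -9.44785436e-01, -3.27688675e-01,
         8.41754154e+01],
       [ 9.99998702e-01, -1.20056917e-03,  1.07461541e-03,
        -6.36989820e-01],
       [-1.40869391e-03, -3.27687409e-01,  9.44785149e-01,
        -1.41406877e+02],
       [ 0.00000000e+00,  0.00000000e+00,  0.00000000e+00,
         1.00000000e+00]])}
{'time_s': 0.1, 'qpos': array([-1.21892687,  0.38415738,  0.01637529,  1.37102868, -0.00628349,
        1.38819288, -0.04649597]), 'qvel': array([ 0.00103876, -0.00124812, -0.00065674, -0.00237607,  0.0014681 ,
       -0.00079816,  0.00074036]), 'tau': array([ 3.46077344e-03, -6.29127073e+01,  8.47468413e-01, -3.72748160e+01,
        1.67287124e-02,  1.05357781e-02,  1.05829747e-04]), 'ee_pos': array([251.6539055 , 571.6139497 , 230.38603355]), 'eef_rot': array([-6.46684471e-01, -3.07398767e+00,  2.68163270e-03]), 'force': array([ 0.37309358,  0.67530076, -0.7563835 ]), 'ft_torque': array([0.0621019 , 0.00714614, 0.0683965 ]), 'finger_force': 0.0, 'width': 1.000484549894366} -18.700000000000003
```

View pics/scene0.png

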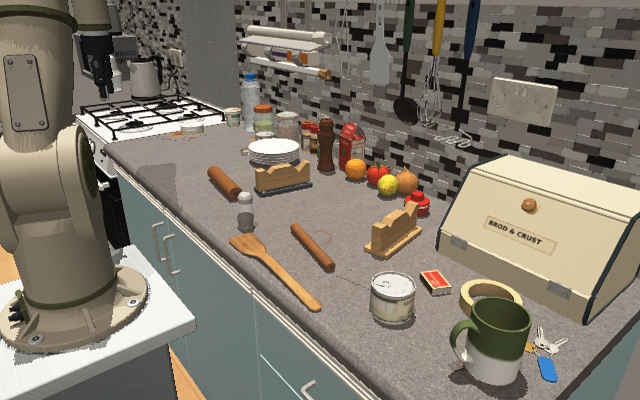

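View pics/side0.png

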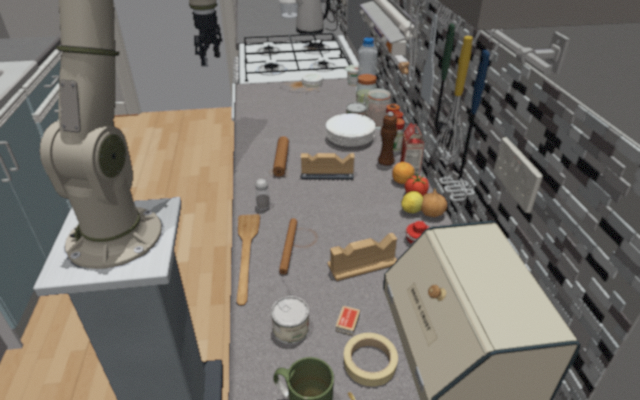

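The scene view shows the thick pin at about (224,183), the thin pin at (313,247), the fixed end at (283,177), the loose end at (394,229), the shaker at (246,212) and the tin at (392,297). The side view agrees. Next I'll mask these for rough positions.

```bash
cat > h.py <<'E'
from plant import robot, vision
import cv2,numpy as np
from scipy.spatial.transform import Rotation as Ro
def cam(n,st=None):
    c=vision.get_calibration(n); K=np.array([[c['fx'],0,c['cx']],[0,c['fy'],c['cy']],[0,0,1.]])
    if n!="wrist":
        R=Ro.from_rotvec(c['rvec']).as_matrix(); return K,R.T,-R.T@np.array(c['tvec'])
    T=np.array(c['T_tool_cam']); B=Ro.from_rotvec(st['eef_rot']).as_matrix()
    return K,B@T[:3,:3],B@T[:3,3]+st['ee_pos']
def ray(C,p,z):
    K,R,o=C; p=np.atleast_2d(p).astype(float)
    d=(R@np.linalg.inv(K)@np.c_[p,np.ones(len(p))].T).T
    return o+d*((z-o[2])/d[:,2])[:,None]
def proj(C,P):
    K,R,o=C; q=(K@R.T@(np.atleast_2d(P)-o).T).T; return q[:,:2]/q[:,2:]
E
python3 - <<'E'
from h import *
for n,zs in(("scene",0),("side",0)):
    im=cv2.imread(f"pics/{n}0.png"); C=cam(n)
    hsv=cv2.cvtColor(im,cv2.COLOR_BGR2HSV)
    m=cv2.inRange(hsv,(3,110,40),(22,255,255))
    k,l,s,c=cv2.connectedComponentsWithStats(m)
    for i in range(1,k):
        if s[i,4]<120: continue
        P=ray(C,c[i],15)[0]
        if not(350<P[0]<900 and -500<P[1]<400): continue
        pts=np.argwhere(l==i)[:,::-1]
        W=ray(C,pts,20)[:,:2].astype(np.float32); (rx,w,a)=cv2.minAreaRect(W)
        col=hsv[l==i].mean(0).astype(int)
        print(n,c[i].round(),s[i,4],P.round()[:2],'rect',np.round(rx),np.round(w),round(a),col)
    print(n,'shaker/tin base', ray(C,[(246,231),(392,312)] if n=="scene" else [(262,209),(290,330)],0).round())
a=cv2.imread("pics/scene0.png")[150:270,240:440]; b=cv2.imread("pics/side0.png")[145:285,290:410]
f=cv2.resize(a,None,fx=4,fy=4,interpolation=cv2.INTER_CUBIC); cv2.imwrite("pics/c0.png",f)
E
```

```text
scene [358. 162.] 1051 [879. 209.] rect [926. 281.] [579. 147.] 59 [  8 182 156]
scene [281. 176.] 1110 [617. 263.] rect [623. 257.] [175. 220.] 78 [ 15 125 136]
scene [407. 182.] 441 [876.   4.] rect [883.  11.] [234.  64.] 46 [ 14 163 168]
scene [224. 182.] 529 [457. 319.] rect [454. 316.] [274.  49.] 81 [ 12 154 132]
scene [395. 230.] 1943 [ 633. -176.] rect [ 667. -167.] [335. 104.] 18 [ 15 129 147]
scene [313. 247.] 594 [ 435. -122.] rect [ 433. -117.] [213.  26.] 77 [ 12 154 145]
scene [435. 279.] 247 [ 547. -356.] rect [ 540. -359.] [50. 32.] 64 [  5 169 242]
scene [496. 290.] 176 [ 603. -447.] rect [ 598. -450.] [33. 57.] 28 [ 16 112 114]
scene shaker/tin base [[ 373.   53.    0.]
 [ 424. -360.    0.]]
side [418. 186.] 1306 [838.  96.] rect [836. 187.] [482. 119.] 87 [ 12 152 149]
side [281. 156.] 383 [453. 317.] rect [454. 319.] [235.  34.] 81 [ 13 133 127]
side [288. 247.] 371 [ 439. -116.] rect [ 441. -112.] [199.  17.] 77 [ 13 131 140]
side [348. 317.] 232 [ 546. -352.] rect [ 544. -356.] [47. 29.] 64 [  5 142 201]
side shaker/tin base [[ 382.   67.    0.]
 [ 423. -356.    0.]]
```

View pics/c0.png

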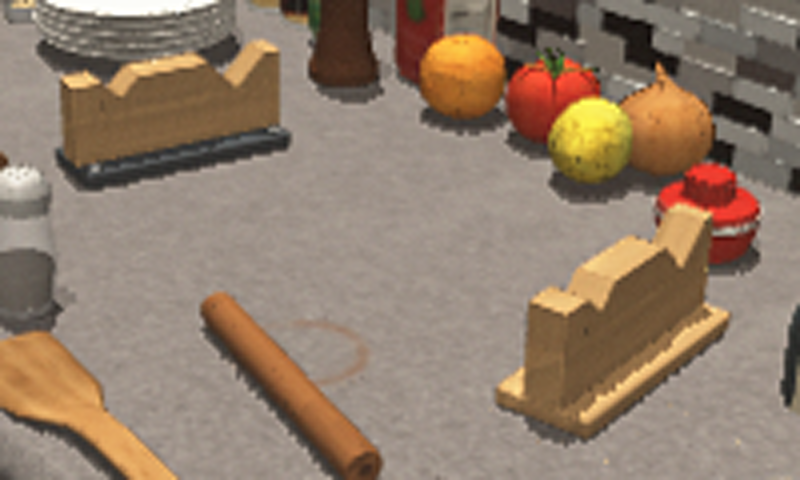

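The crop shows both ends with wide groove at far side. I'll move the arm to the middle so the wrist camera sees both.

step_arm([
  [1,-0.2,-0.14,0,0],
  [1,-0.2,-0.14,0,0],
  [1,-0.2,-0.14,0,0],
  [1,-0.2,-0.14,0,0],
  [1,-0.2,-0.14,0,0],
  [1,-0.2,-0.14,0,0],
  [1,-0.2,-0.14,0,0],
  [1,-0.2,-0.14,0,0],
  [1,-0.2,-0.14,0,0],
  [1,-0.2,-0.14,0,0],
])

```text
time_s: 1.35
ee_pos: [568.9, 48.6, 231.1]
eef_rot: [-0.646, -3.074, -0.0]
force: [0.5, -0.1, 0.3]
width: 0.997
finger_force: 0.0
```

step_arm([
  [1,0,-0.12,0,-0.1],
  [1,0,0,0,-0.1],
  [1,0,0,0,-0.065],
  [1,0,0,0,0],
  [1,0,0,0,0],
])

```text
time_s: 1.98
ee_pos: [556.2, 22.8, 231.1]
eef_rot: [-0.001, -3.141, 0.0]
force: [0.8, -0.5, 0.9]
width: 0.998
finger_force: 0.0
```

Run:
```python
from h import *
import pickle
st=robot.state(); im=vision.get_image("wrist")[:,:,::-1]
cv2.imwrite("pics/w1.png",im); pickle.dump(st,open("w1.pkl","wb"))
print(st['time_s'],st['ee_pos'],st['eef_rot'])
```

```text
1.975 [556.18548125  22.81382141 231.06996076] [-9.67276061e-04 -3.14109170e+00  1.97395345e-04]
```

View pics/w1.png

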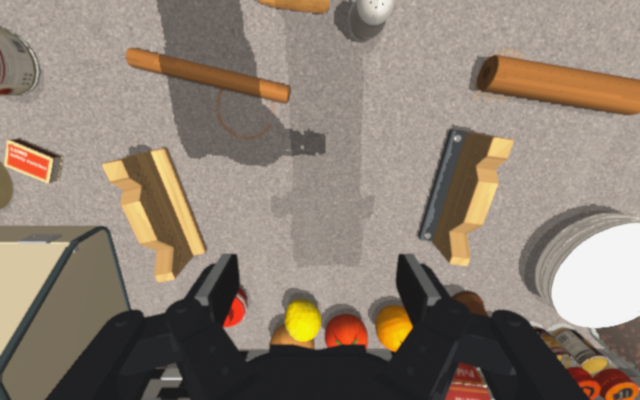

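Wrist view shows the loose end at (150,215), the fixed end at (465,200), the thin pin from (130,57) to (290,93), and the thick pin from (485,75) rightward. I'll enlarge both ends for exact corners.

Run:
```python
import cv2,numpy as np
a=cv2.imread("pics/w1.png"); 
o=np.hstack([cv2.resize(a[y:y+145,x:x+100],None,fx=4,fy=4,interpolation=cv2.INTER_CUBIC) for x,y in((100,142),(416,126))])
for i in range(0,o.shape[1],40): o[:8,i]=(0,0,255)
for i in range(0,o.shape[0],40): o[i,:8]=(0,0,255)
cv2.imwrite("pics/c1.png",o)
```

```text
(no output)
```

View pics/c1.png

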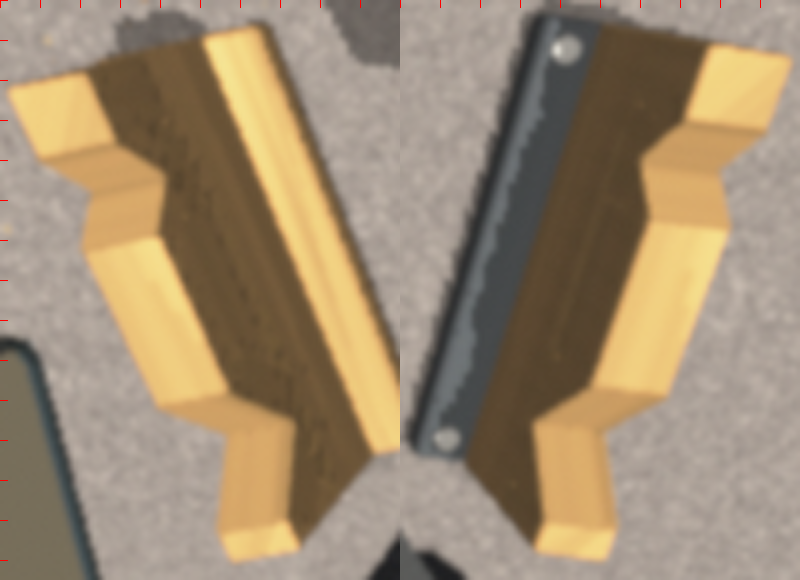

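Run:
```python
from h import *
import pickle
st=pickle.load(open("w1.pkl","rb")); C=cam("wrist",st)
def top(pts,o):
    p=np.array(pts,float)/4-0.375+np.array(o); return ray(C,p,70)[:,:2]
L=top([(8,88),(90,72),(299,549),(235,561),(83,250),(160,235),(229,392),(157,405)],(100,142))
F=top([(391,60),(308,44),(135,550),(208,560),(328,232),(250,215),(192,388),(265,398)],(416,126))
for n,Q in(("loose",L),("fixed",F)):
    print(n,Q.round(1).tolist())
    c=Q[:4].mean(0); d=(Q[2]+Q[3]-Q[0]-Q[1])/2; print(' centre',c.round(1),'len',np.linalg.norm(d).round(1),'deg',np.degrees(np.arctan2(d[1],d[0])).round(2),'thick',np.linalg.norm(Q[0]-Q[1]),np.linalg.norm(Q[3]-Q[2]),'mid',Q[4:].mean(0).round(1))
im=cv2.imread("pics/w1.png"); hsv=cv2.cvtColor(im,cv2.COLOR_BGR2HSV)
m=cv2.inRange(hsv,(3,110,40),(22,255,255))
k,l,s,c=cv2.connectedComponentsWithStats(m)
for i in range(1,k):
    if s[i,4]<400 or c[i][1]>120: continue
    for z in(11,20):
        W=ray(C,np.argwhere(l==i)[:,::-1],z)[:,:2].astype(np.float32)
        print(c[i].round(),s[i],z,cv2.minAreaRect(W))
```

```text
loose [[535.9, -216.1], [531.5, -192.4], [686.1, -161.3], [690.6, -182.6], [583.7, -206.6], [579.1, -183.2], [629.9, -173.0], [634.2, -195.8]]
 centre [ 611.  -188.1] len 158.0 deg 11.8 thick 24.10067780257621 21.854762763207304 mid [ 606.7 -189.6]
fixed [[511.5, 234.0], [507.2, 210.7], [663.6, 188.5], [667.3, 212.1], [559.7, 227.2], [554.7, 204.1], [608.0, 196.9], [611.3, 219.3]]
 centre [587.4 211.3] len 157.7 deg -8.04 thick 23.663229839630464 23.913015679017057 mid [583.4 211.9]
[299.   5.] [258   0  72  13 667] 11 ((370.92041015625, -3.5416221618652344), (78.54457092285156, 11.395498275756836), 89.94256591796875)
[299.   5.] [258   0  72  13 667] 20 ((373.4312744140625, -2.9037628173828125), (76.58921813964844, 11.11180591583252), 89.94259643554688)
[207.  75.] [ 126   48  164   55 3002] 11 ((441.66265869140625, -106.85736846923828), (193.547607421875, 20.993623733520508), 77.02875518798828)
[207.  75.] [ 126   48  164   55 3002] 20 ((442.41241455078125, -103.64750671386719), (188.72927856445312, 20.470998764038086), 77.02873229980469)
[560.  85.] [ 478   55  162   59 5847] 11 ((453.52099609375, 321.3631591796875), (212.36312866210938, 39.933128356933594), 81.25787353515625)
[560.  85.] [ 478   55  162   59 5847] 20 ((453.9754638671875, 313.91259765625), (207.0764617919922, 38.938968658447266), 81.25787353515625)
```

Loose end at (611,-188.5), yaw 11.8°; fixed at (587.6,211.3), yaw -8.0°; target for loose is about (569.5,82.6).

step_arm([
  [1,-0.044,-0.169,0,0],
  [1,-0.044,-0.169,0,0],
  [1,-0.044,-0.169,0,0],
  [1,-0.044,-0.169,0,0],
  [1,-0.044,-0.169,0,0],
  [1,0,0,0.1,-0.066],
  [1,0,0,0.2,-0.065],
  [1,0,0,0.1,0],
  [1,0,0,0,0],
], newtons=60)

```text
time_s: 3.15
ee_pos: [610.2, -187.7, 128.9]
eef_rot: [0.323, -3.12, -0.002]
force: [-0.5, -0.4, 0.5]
width: 0.995
finger_force: 0.0
```

```bash
cat >> h.py <<'E'
def go(x,y,z,deg):
    """tool-frame shares from the present pose to TCP x,y,z and tool yaw deg (shift first, then turn)"""
    s=robot.state(); B=Ro.from_rotvec(s['eef_rot']).as_matrix(); d=B.T@(np.array([x,y,z])-s['ee_pos'])
    th=np.degrees(np.arctan2(-B[1,0],-B[0,0])); t=(th-deg+180)%360-180
    print('t',round(s['time_s'],2),'at',s['ee_pos'].round(1),'yaw',th.round(2),'q7',s['qpos'][6].round(2),'-> shift',(d/250).round(3),'turn',round(t/90,3),'alt',round((t-180*np.sign(t))/90,3))
E
python3 - <<'E'
from h import *
go(611,-188.5,39,11.8)
cv2.imwrite("pics/w2.png",vision.get_image("wrist")[:,:,::-1])
E
```

```text
t 3.15 at [ 610.2 -187.7  128.9] yaw 11.83 q7 2.17 -> shift [-0.004 -0.005  0.359] turn 0.0 alt -2.0
```

View pics/w2.png

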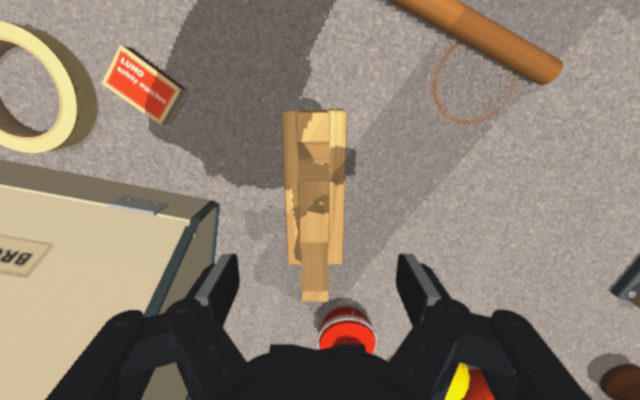

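The board sits centred between the fingers at column 315, upright in the image. The bread box on the left is close, so I'll check clearance.

Run:
```python
from h import *
for n,p in(("scene",[(438,252),(510,156)]),("side",[(390,275),(440,232)])):
    C=cam(n); print(n,ray(C,p[:1],0).round(),[ray(C,p[1:],z)[0].round().tolist() for z in(100,150,200)])
C=cam("wrist",robot.state())
for z in(0,100,130,150,170): print(z,ray(C,[(217,205),(130,400),(105,370)],z)[:,:2].round().tolist())
from scipy.spatial.transform import Rotation
B=Rotation.from_rotvec(robot.state()['eef_rot']).as_matrix()
for y in(-57,57): print('finger',B@[0,y,0]+robot.state()['ee_pos'], 'px',proj(C,B@[0,y,-19]+robot.state()['ee_pos']))
```

```text
scene [[ 652. -283.    0.]] [[1083.0, -181.0, 100.0], [939.0, -254.0, 150.0], [794.0, -327.0, 200.0]]
side [[ 669. -231.    0.]] [[783.0, -209.0, 100.0], [755.0, -265.0, 150.0], [728.0, -321.0, 200.0]]
0 [[650.0, -288.0], [964.0, -381.0], [914.0, -412.0]]
100 [[606.0, -258.0], [805.0, -317.0], [772.0, -337.0]]
130 [[592.0, -249.0], [757.0, -298.0], [730.0, -314.0]]
150 [[583.0, -243.0], [725.0, -285.0], [702.0, -299.0]]
170 [[574.0, -237.0], [693.0, -272.0], [674.0, -284.0]]
finger [ 623.02983762 -243.99690163  130.95865901] px [[208.44601231 275.07784491]]
finger [ 599.65619777 -132.41880889  131.00535878] px [[428.78356228 274.74783272]]
```

step_arm([
  [1,-0.004,-0.004,0.12,0],
  [1,0,0,0.12,0],
  [1,0,0,0.1,0],
  [1,0,0,0.02,0],
  [0,0,0,0,0],
  [0,0,0,0,0],
  [0,0,0,0,0],
  [0,0,0,0,0],
  [0,0,0,0,0],
  [0,0,0,0,0],
], newtons=60)

```text
time_s: 4.45
ee_pos: [613.4, -189.5, 42.3]
eef_rot: [-0.325, 3.123, -0.001]
force: [-0.5, 0.2, 6.0]
width: 0.273
finger_force: 59.3
```

step_arm([
  [0,0,0,-0.1,0],
  [0,0,0,-0.1,0],
  [0,0,0,0,0],
])

```text
time_s: 4.82
ee_pos: [613.8, -189.6, 92.7]
eef_rot: [-0.325, 3.122, -0.002]
force: [-0.8, -1.6, -4.2]
width: 0.269
finger_force: 60.0
```

Run:
```python
from h import *
go(569.5,82.6,60,-8)
```

```text
t 4.83 at [ 613.8 -189.6   92.7] yaw 11.87 q7 2.19 -> shift [-0.05   1.102  0.13 ] turn 0.221 alt -1.779
```

step_arm([
  [0,-0.01,0.18,0,0],
  [0,-0.01,0.18,0,0],
  [0,-0.01,0.18,0,0],
  [0,-0.01,0.18,0,0],
  [0,-0.01,0.18,0,0],
  [0,-0.01,0.2,0,0.05],
  [0,0,0,0,0.1],
  [0,0,0,0,0.07],
  [0,0,0,0,0],
  [0,0,0,0,0],
])

```text
time_s: 6.08
ee_pos: [570.4, 82.8, 90.4]
eef_rot: [-0.213, -3.133, 0.001]
force: [-0.2, -0.6, -2.6]
width: 0.27
finger_force: 60.3
```

Run:
```python
from h import *
go(572.3,82.2,43,-8)
cv2.imwrite("pics/w3.png",vision.get_image("wrist")[:,:,::-1])
```

```text
t 6.08 at [570.4  82.8  90.4] yaw -7.79 q7 1.38 -> shift [-0.008 -0.001  0.189] turn 0.002 alt -1.998
```

View pics/w3.png

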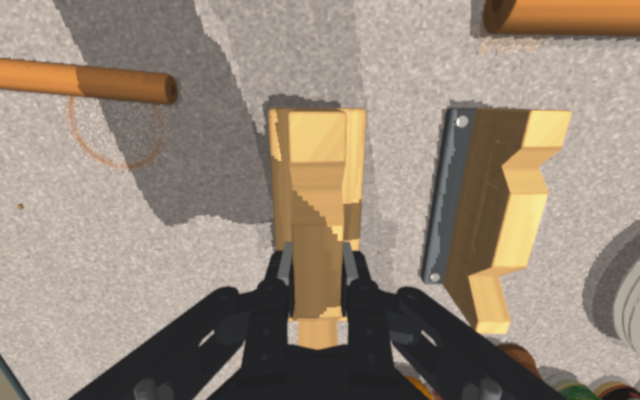

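The board is held upright between the pads (around (317,215)), opposite the fixed end. I'll lower it gently.

step_arm([
  [0,-0.008,0,0.08,0],
  [0,0,0,0.08,0],
  [0,0,0,0.02,0],
  [0,0,0,0.01,0],
  [0,0,0,0,0],
])

```text
time_s: 6.75
ee_pos: [573.3, 82.7, 44.4]
eef_rot: [0.217, 3.133, 0.0]
force: [-0.4, -0.3, -3.6]
width: 0.267
finger_force: 60.1
```

step_arm([
  [0,0,0,0.008,0],
  [0,0,0,0.002,0],
  [0,0,0,0,0],
])

```text
time_s: 7.12
ee_pos: [573.5, 82.8, 42.3]
eef_rot: [0.217, 3.133, 0.001]
force: [-1.1, -1.0, 6.6]
width: 0.272
finger_force: 61.5
```

Contact. Release, retreat up and look.

step_arm([
  [0.4,0,0,0,0],
  [0.6,0,0,0,0],
  [0.6,0,0,0,0],
  [0.6,0,0,-0.1,0],
  [0.7,0,0,-0.2,0],
  [1,0,0,-0.2,0],
  [1,0.05,0,-0.1,0],
  [1,0,0,0,0],
])

```text
time_s: 8.12
ee_pos: [561.4, 84.8, 193.7]
eef_rot: [0.216, 3.13, 0.003]
force: [-0.5, 0.8, -1.2]
width: 1.003
finger_force: 0.0
```

Run:
```python
from h import *
import pickle
st=robot.state(); a=vision.get_image("wrist")[:,:,::-1].copy()
cv2.imwrite("pics/w4.png",a); pickle.dump(st,open("w4.pkl","wb")); print(st['ee_pos'])
C=cam("wrist",st); c=proj(C,[[569.5,82.6,70],[587.6,211.3,70]]);print(c)
x0,y0=(c.mean(0)-[100,72]).astype(int); print(x0,y0)
cv2.imwrite("pics/c4.png",cv2.resize(a[y0:y0+145,x0:x0+200],None,fx=4,fy=4,interpolation=cv2.INTER_CUBIC))
```

```text
[561.38358649  84.8372699  193.67825299]
[[316.33776542 198.2860659 ]
 [444.46260492 198.24853947]]
280 126
```

View pics/c4.png

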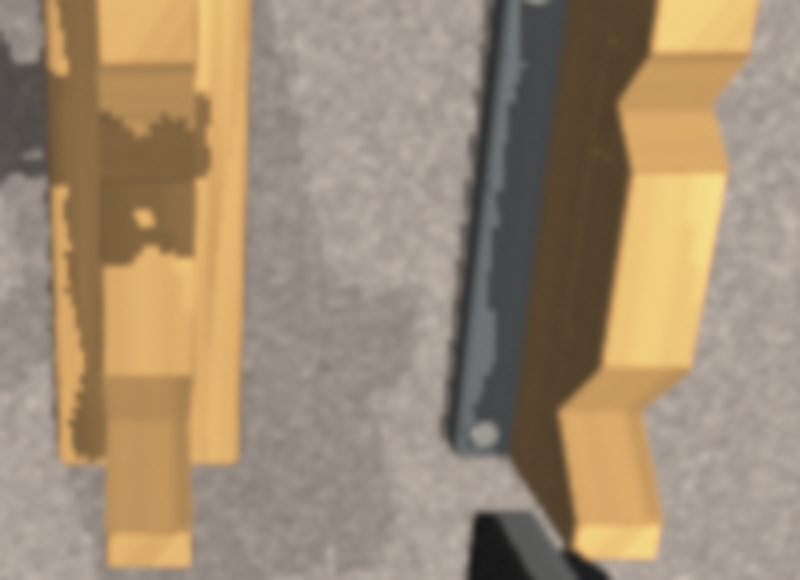

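Run:
```python
from h import *
import pickle
C=cam("wrist",pickle.load(open("w4.pkl","rb")))
w=lambda p: ray(C,np.array(p,float)/4-.375+[280,126],70)[:,:2]
L=w([(98,65),(196,65),(105,377),(192,377),(107,566),(190,566)]).reshape(3,2,2).mean(1)
F=w([(652,51),(751,54),(602,368),(691,368),(575,557),(660,557)]).reshape(3,2,2).mean(1)
for Q in(L,F):
    d=Q[2]-Q[0]; th=np.arctan2(d[1],d[0]); u=d/np.linalg.norm(d)
    c=np.mean([Q[0]+31*u,Q[1]-22*u,Q[2]-80*u],axis=0); print(Q.round(1).tolist(),np.linalg.norm(d),np.degrees(th),'centre',c)
    last=c,u if Q is L else 0
    if Q is L: cl=c
print('loose in fixed frame',(cl-c)@u,(cl-c)@[-u[1],u[0]])
```

```text
[[513.5, 90.5], [593.2, 79.7], [649.7, 71.8]] 137.49414096404942 -7.835868677009898 centre [562.03639249  83.88924205]
[[528.8, 220.4], [608.7, 208.3], [665.2, 200.8]] 137.7623399969523 -8.186366216289011 centre [577.47588195 213.19170798]
loose in fixed frame 3.1296555316750396 -130.1833736966731
```

Loose end stands square: (3, -130) mm in the fixed frame, yaw error under 1°. Next the thin pin.

Run:
```python
from h import *
go(441,-108,150,-103)
```

```text
t 8.18 at [560.8  84.7 191.9] yaw -7.9 q7 1.33 -> shift [ 0.369 -0.83   0.166] turn 1.057 alt -0.943
```

step_arm([
  [1,0.074,-0.166,0,0],
  [1,0.074,-0.166,0,0],
  [1,0.074,-0.166,0,0],
  [1,0.074,-0.166,0,0],
  [0.6,0.074,-0.166,0,0],
  [0.5,0,0,0.05,0.1],
  [0.5,0,0,0.05,0.1],
  [0.5,0,0,0.05,0.1],
  [0.5,0,0,0,0.1],
  [0.5,0,0,0,0.1],
])

```text
time_s: 9.43
ee_pos: [439.4, -108.3, 152.2]
eef_rot: [-1.406, -2.807, 0.003]
force: [0.3, 0.0, 0.2]
width: 0.496
finger_force: 0.0
```

step_arm([
  [0.5,0,0,0,0.1],
  [0.5,0,0,0,0.1],
  [0.5,0,0,0,0.1],
  [0.5,0,0,0,0.1],
  [0.5,0,0,0,0.1],
  [0.5,0,0,0,0.057],
  [0.5,0,0,0,0],
  [0.5,0,0,0,0],
])

```text
time_s: 10.42
ee_pos: [439.9, -108.3, 153.1]
eef_rot: [-2.457, -1.957, 0.002]
force: [-0.2, -1.1, 1.1]
width: 0.498
finger_force: 0.0
```

```bash
cat >> h.py <<'E'
def pin(r,name):
    st=robot.state(); im=vision.get_image("wrist")[:,:,::-1].copy(); C=cam("wrist",st); cv2.imwrite(f"pics/{name}.png",im)
    m=cv2.inRange(cv2.cvtColor(im,cv2.COLOR_BGR2HSV),(3,110,40),(14,255,255))
    m=cv2.morphologyEx(m,cv2.MORPH_OPEN,np.ones((3,3)))
    k,l,s,c=cv2.connectedComponentsWithStats(m)
    for i in range(1,k):
        if s[i,4]<600: continue
        W=ray(C,np.argwhere(l==i)[:,::-1],r)[:,:2].astype(np.float32)
        print(s[i],np.round(cv2.minAreaRect(W)[0],1),np.round(cv2.minAreaRect(W)[1],1),round(cv2.minAreaRect(W)[2],1))
E
python3 - <<'E'
from h import *
go(441,-108,2,-103); pin(11,"w5")
E
```

```text
t 10.43 at [ 439.9 -108.3  153.1] yaw -102.94 q7 -0.01 -> shift [0.003 0.005 0.605] turn 0.001 alt -1.999
[ 308   86   22  178 3350] [ 441.7 -106.9] [193.5  20.9] 77.2
```

View pics/w5.png

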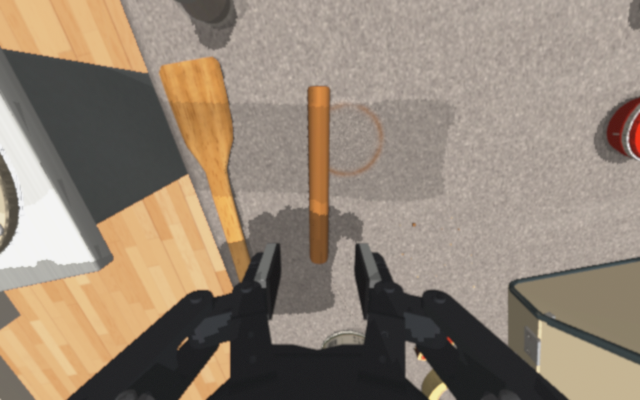

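Pin runs vertically at column 318, rows 86–263, centred between the fingers, and the spoon is clear. Descend and grip.

step_arm([
  [0.5,0.005,0.006,0.2,0],
  [0.5,0,0,0.2,0],
  [0.5,0,0,0.14,0],
  [0.5,0,0,0.05,0],
  [0.5,0,0,0.008,0],
  [0.2,0,0,0,0],
  [0,0,0,0,0],
  [0,0,0,0,0],
  [0,0,0,0,0],
  [0,0,0,0,0],
], newtons=50)

```text
time_s: 11.72
ee_pos: [443.1, -107.6, 5.6]
eef_rot: [2.458, 1.954, 0.003]
force: [-0.7, -0.1, 7.7]
width: 0.234
finger_force: 49.1
```

step_arm([
  [0,0,0,-0.1,0],
  [0,0,0,-0.2,0],
  [0,0,0,-0.2,0],
  [0,0,0,0,0],
])

```text
time_s: 12.22
ee_pos: [444.9, -107.9, 133.4]
eef_rot: [2.456, 1.952, 0.011]
force: [0.5, -0.4, -1.5]
width: 0.235
finger_force: 49.2
```

Run:
```python
from h import *
go(534.4,153.5,80,-96.8)
C=cam("wrist",robot.state());pin(111,"w6")
```

```text
t 12.22 at [ 444.9 -107.9  133.4] yaw -103.06 q7 0.01 -> shift [1.099 0.111 0.218] turn -0.07 alt 1.93
[  294    71    46   279 10131] [ 445.8 -105.6] [195.4  25.5] 76.9
```

step_arm([
  [0,0.18,0.018,0,0],
  [0,0.18,0.018,0,0],
  [0,0.18,0.018,0,0],
  [0,0.18,0.018,0,0],
  [0,0.18,0.018,0,0],
  [0,0.18,0.018,0,-0.03],
  [0,0,0,0,-0.04],
  [0,0,0,0,0],
  [0,0,0,0,0],
])

```text
time_s: 13.4
ee_pos: [528.8, 148.4, 128.5]
eef_rot: [-2.351, -2.083, 0.002]
force: [-0.5, -0.5, -0.9]
width: 0.232
finger_force: 49.3
```

Run:
```python
from h import *
go(534.4,153.5,80,-96.8)
st=robot.state(); cv2.imwrite("pics/w7.png",vision.get_image("wrist")[:,:,::-1])
C=cam("wrist",st); print(proj(C,[[534.4,153.5,56],[526.6,88.8,56],[542,218,56]]))
```

```text
t 13.4 at [528.8 148.4 128.5] yaw -96.91 q7 -0.33 -> shift [0.023 0.02  0.194] turn -0.001 alt 1.999
[[323.05003534 202.97953429]
 [322.65632963 271.11163834]
 [323.28886374 121.05648439]]
```

View pics/w7.png

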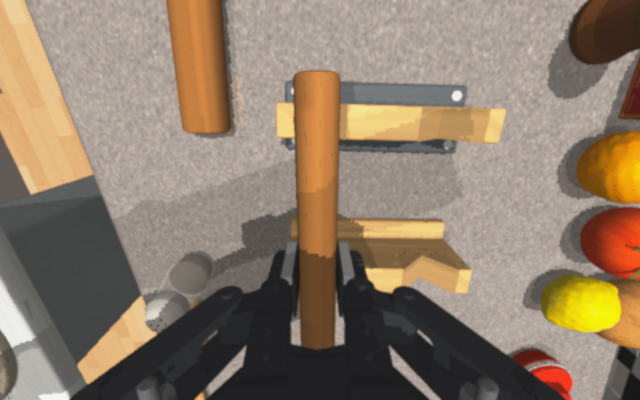

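The thin pin (column 318) is over the narrow-groove side of both ends. Correct and lower.

step_arm([
  [0,0.023,0.02,0.04,0],
  [0,0,0,0.08,0],
  [0,0,0,0.07,0],
  [0,0,0,0,0],
  [0,0,0,0,0],
])

```text
time_s: 14.08
ee_pos: [535.2, 154.6, 82.1]
eef_rot: [2.349, 2.086, 0.0]
force: [-0.1, 0.4, -0.6]
width: 0.235
finger_force: 49.3
```

Run:
```python
from h import *
go(534.4,153.5,67,-96.8)
```

```text
t 14.07 at [535.2 154.6  82.1] yaw -96.77 q7 -0.31 -> shift [-0.005 -0.003  0.06 ] turn 0.0 alt -2.0
```

step_arm([
  [0,0,-0.003,0.02,0],
  [0,0,0,0.02,0],
  [0,0,0,0.008,0],
  [0,0,0,0,0],
])

```text
time_s: 14.58
ee_pos: [534.1, 154.6, 69.6]
eef_rot: [-2.348, -2.087, 0.001]
force: [-0.7, -0.9, -1.7]
width: 0.234
finger_force: 49.3
```

step_arm([
  [0,0,0,0.008,0],
  [0,0,0,0,0],
])

```text
time_s: 14.82
ee_pos: [534.3, 154.8, 67.8]
eef_rot: [2.348, 2.087, 0.0]
force: [-0.3, 0.1, -1.0]
width: 0.235
finger_force: 49.2
```

step_arm([
  [0,0,0,0.006,0],
  [0,0,0,0,0],
])

```text
time_s: 15.08
ee_pos: [535.0, 154.7, 66.8]
eef_rot: [2.348, 2.086, 0.002]
force: [3.0, 0.1, 0.4]
width: 0.234
finger_force: 49.6
```

step_arm([
  [0,0,0,0.006,0],
  [0,0,0,0,0],
])

```text
time_s: 15.32
ee_pos: [535.4, 154.7, 66.2]
eef_rot: [2.348, 2.086, 0.004]
force: [-0.4, -0.8, 10.3]
width: 0.235
finger_force: 50.4
```

Seated by force. Release, rise and look.

step_arm([
  [0.3,0,0,0,0],
  [0.45,0,0,0,0],
  [0.5,0,0,0,0],
  [0.5,0,0,-0.1,0],
  [0.5,0,0,-0.2,0],
  [0.6,0,0,-0.2,0],
  [0.8,0,0,0,0],
  [0.8,0,0,0,0],
])

```text
time_s: 16.32
ee_pos: [533.9, 154.7, 189.2]
eef_rot: [-2.348, -2.087, 0.001]
force: [0.0, -0.5, 0.1]
width: 0.799
finger_force: 0.0
```

Run:
```python
from h import *
go(455,318,190,-98.7)
pin(72,"w8")
cv2.imwrite("pics/side8.png",vision.get_image("side")[:,:,::-1])
```

```text
t 16.32 at [533.9 154.7 189.2] yaw -96.74 q7 -0.35 -> shift [ 0.611 -0.39  -0.003] turn 0.022 alt -1.978
[ 194    0   49  134 5206] [464.6 272.8] [103.9  34. ] 81.3
[ 516    0  124  131 7156] [770.2 225.9] [ 97.1 119. ] 14.0
[ 308   86   24  191 3617] [535.5 155.4] [192.9  20.8] 82.9
[ 532  195   78   58 2740] [781.   97.5] [62.9 66.6] 40.3
```

View pics/w8.png

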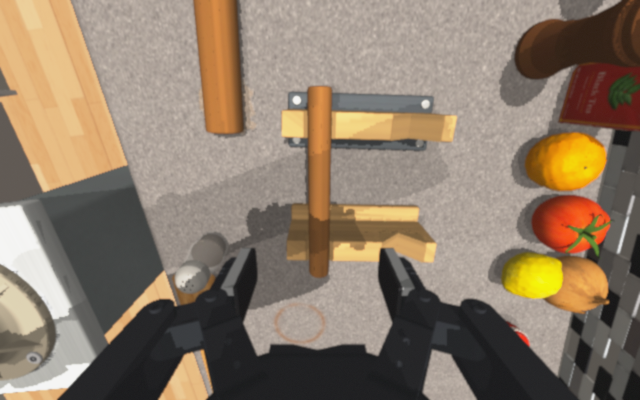

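The thin pin lies across both ends in the narrow grooves (column 318). That's 11 pictures viewed, one over the allowance of 10, so I'll use numbers only from here. Now the thick pin.

step_arm([
  [0.8,0.15,-0.1,0,0],
  [0.8,0.15,-0.1,0,0],
  [0.8,0.15,-0.1,0,0],
  [0.8,0.15,-0.1,0,0.02],
  [0.8,0,0,0,0],
  [0.8,0,0,0,0],
])

```text
time_s: 17.18
ee_pos: [452.3, 314.6, 188.6]
eef_rot: [2.38, 2.049, -0.004]
force: [0.2, -1.2, 0.6]
width: 0.798
finger_force: 0.0
```

Run:
```python
from h import *
pin(20,"w9"); go(455,318,10,-98.7)
```

```text
[ 301   92   37  167 5240] [453. 309.] [198.5  38.4] 81.3
[ 571  156   69   88 2945] [803.1 237.7] [ 61.7 144.9] 41.2
[405 235  22  46 683] [560.9 191.9] [67.6 26.4] 87.4
[ 582  291   58   54 2216] [829.9  62.7] [ 69.6 107.1] 39.5
t 17.23 at [452.9 314.1 189. ] yaw -98.63 q7 -0.74 -> shift [0.018 0.006 0.716] turn 0.001 alt -1.999
```

step_arm([
  [0.8,-0.002,0.001,0.2,0],
  [0.8,0,0,0.2,0],
  [0.8,0,0,0.2,0],
  [0.8,0,0,0.1,0],
  [0.8,0,0,0.03,0],
  [0.5,0,0,0,0],
  [0,0,0,0,0],
  [0,0,0,0,0],
  [0,0,0,0,0],
  [0,0,0,0,0],
], newtons=60)

```text
time_s: 18.48
ee_pos: [453.9, 315.3, 8.9]
eef_rot: [2.381, 2.049, 0.004]
force: [-0.4, -2.0, 7.3]
width: 0.452
finger_force: 60.7
```

step_arm([
  [0,0,0,-0.1,0],
  [0,0,0,-0.2,0],
  [0,0,0,-0.2,0],
  [0,0,0,-0.1,0],
  [0,0,0,0,0],
])

```text
time_s: 19.1
ee_pos: [453.8, 315.8, 159.8]
eef_rot: [-2.38, -2.05, -0.008]
force: [0.5, 0.3, -1.8]
width: 0.444
finger_force: 60.6
```

Run:
```python
from h import *
go(624.5,142,160,-96.8); pin(165,"w10")
```

```text
t 19.1 at [453.8 315.8 159.8] yaw -98.54 q7 -0.73 -> shift [-0.586  0.779 -0.001] turn -0.019 alt 1.981
[  274    78    88   272 19041] [456.2 330.3] [159.5  41.6] 81.7
[ 589  163   51   84 2236] [614.4 321.3] [24.4 53.7] 12.0
[410 250  27  46 912] [512.6 298.2] [30.  13.5] 83.9
[ 599  307   41   59 1748] [634.3 230.2] [23.4 55.1] 12.0
[403 342  21  48 650] [504.3 227.2] [42.2 13. ] 87.1
```

Run:
```python
from h import *
print(ray(cam("scene"),[(326,169)],0).round(),ray(cam("side"),[(385,163)],0).round())
```

```text
[[783. 256.   0.]] [[781. 254.   0.]]
```

step_arm([
  [0,-0.117,0.156,0,0],
  [0,-0.117,0.156,0,0],
  [0,-0.117,0.156,0,0],
  [0,-0.117,0.156,0,0],
  [0,-0.117,0.156,0,-0.019],
  [0,0,0,0,0],
  [0,0,0,0,0],
])

```text
time_s: 20.02
ee_pos: [622.8, 141.4, 155.3]
eef_rot: [-2.349, -2.083, 0.004]
force: [0.6, 1.5, -2.3]
width: 0.442
finger_force: 60.7
```

Run:
```python
from h import *
go(624.5,142,75,-96.8)
```

```text
t 20.02 at [622.8 141.4 155.3] yaw -96.86 q7 -0.24 -> shift [0.004 0.007 0.321] turn -0.001 alt 1.999
```

step_arm([
  [0,0.004,0.007,0.1,0],
  [0,0,0,0.1,0],
  [0,0,0,0.1,0],
  [0,0,0,0.02,0],
  [0,0,0,0,0],
])

```text
time_s: 20.65
ee_pos: [625.1, 143.1, 77.3]
eef_rot: [-2.348, -2.086, 0.001]
force: [-0.1, 0.6, -1.1]
width: 0.447
finger_force: 60.8
```

step_arm([
  [0,0,0,0.015,0],
  [0,0,0,0.01,0],
  [0,0,0,0,0],
])

```text
time_s: 21.02
ee_pos: [625.7, 142.1, 71.2]
eef_rot: [-2.35, -2.085, -0.0]
force: [0.2, 0.2, -2.2]
width: 0.445
finger_force: 60.8
```

step_arm([
  [0,0,0,0.014,0],
  [0,0,0,0,0],
])

```text
time_s: 21.28
ee_pos: [625.4, 142.0, 67.2]
eef_rot: [-2.35, -2.085, 0.001]
force: [0.1, -0.0, -1.4]
width: 0.446
finger_force: 60.8
```

step_arm([
  [0,0,0,0.008,0],
  [0,0,0,0,0],
])

```text
time_s: 21.52
ee_pos: [625.6, 142.1, 65.5]
eef_rot: [-2.35, -2.085, 0.0]
force: [-1.0, 0.1, -0.8]
width: 0.446
finger_force: 61.0
```

step_arm([
  [0,0,0,0.006,0],
  [0,0,0,0,0],
])

```text
time_s: 21.78
ee_pos: [625.7, 142.1, 65.3]
eef_rot: [-2.35, -2.085, -0.001]
force: [-5.5, -1.5, 8.6]
width: 0.446
finger_force: 62.0
```

step_arm([
  [0.5,0,0,0,0],
  [0.6,0,0,0,0],
  [0.7,0,0,0,0],
  [0.7,0,0,0,0],
  [0.7,0,0,-0.08,0],
  [0.7,0,0,-0.2,0],
  [0.7,0,0,-0.2,0],
  [0.7,-0.1,0.15,-0.1,0],
  [0.7,0,0,0,0],
  [0.7,0,0,0,0],
])

```text
time_s: 23.02
ee_pos: [659.8, 112.8, 209.6]
eef_rot: [-2.35, -2.084, -0.001]
force: [0.6, 0.7, -0.4]
width: 0.699
finger_force: 0.0
```

Run:
```python
from h import *
pin(73,"w11"); s=robot.state(); print(s['time_s'],s['ee_pos'])
for n in("scene","side"):
    im=vision.get_image(n)[:,:,::-1].copy(); cv2.imwrite(f"pics/{n}11.png",im); C=cam(n)
    m=cv2.inRange(cv2.cvtColor(im,cv2.COLOR_BGR2HSV),(3,140,40),(14,255,255))
    k,l,st,c=cv2.connectedComponentsWithStats(m)
    for i in range(1,k):
        P=ray(C,c[i],73)[0]
        if st[i,4]>80 and 480<P[0]<680 and 20<P[1]<270: 
            W=ray(C,np.argwhere(l==i)[:,::-1],73)[:,:2].astype(np.float32); print(n,P.round(),cv2.minAreaRect(W))
    d=cv2.absdiff(im,cv2.imread(f"pics/{n}0.png")).max(2)>40   # bystanders unmoved?
    for b,(z,p) in {"shaker":(45,(378,60)),"tin":(29,(424,-358))}.items():
        u,v=proj(C,[*p,z])[0].astype(int); print(n,b,(u,v),'changed px',d[v-22:v+22,u-22:u+22].sum())
```

```text
[ 390    0  116   54 3651] [788.6 244.4] [40.4 96.4] 83.1
[499   5  30  93 891] [849.6 215.9] [74.7 16.5] 88.3
[ 442   12   70   87 1011] [817.  217.8] [70.3 50.6] 81.0
[ 177   56   36  190 3023] [536.4 155.7] [191.5  22.4] 82.9
[ 254   60   46  196 6197] [623.3 137. ] [201.   39.6] 82.9
[ 424  169   64   53 2102] [803.9  87.3] [65.7 57.2] 4.3
23.075 [659.28182643 113.52155708 208.91798181]
scene [533. 143.  73.] ((533.78369140625, 153.05648803710938), (231.28187561035156, 31.953399658203125), 83.12240600585938)
scene shaker (np.int64(245), np.int64(212)) changed px 198
scene tin (np.int64(392), np.int64(297)) changed px 0
side [617.  93.  73.] ((618.0936889648438, 91.07296752929688), (91.39998626708984, 30.301786422729492), 83.02213287353516)
side shaker (np.int64(259), np.int64(197)) changed px 27
side tin (np.int64(290), np.int64(321)) changed px 0
```

Both pins lie parallel at 82.9°, 88 mm apart in the grooves, and the tin and shaker haven't moved. Handing in.

```bash
python3 -c "
from plant import workorder
print(workorder.hand_in())"
```

```text
the job is handed in; nothing more can be done
None
```

Handed in at about 23 s: the loose end stands square about 130 mm from the fixed one, with the thick pin in the wide grooves and the thin pin in the narrow ones; the hand-in gave no verdict, the last check was by numbers from the camera images, and I viewed 11 pictures, one over the limit of 10.

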